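Lock the rim gauge's pointer with its bar nut

ROBOT

A 6-joint arm with a two-finger parallel gripper is mounted at the origin on the work surface. World frame = base frame: x ahead of the robot, y to its left, z up, the work surface at z = 0. Lengths are in m, angles in rad, forces in N, time in s.
With the tool pointing down it reaches from about 0.35 to 0.775 m from the base axis. Payload 5.5 kg.
Tool frame: the origin (TCP) lies at the very end of the fingers, on their centre line; the grasp point (between the pads) lies hold_point_z behind it (hold_point_z is the distance from the TCP to the grasp point, in m); x points along the fingers, y is the direction in which the jaws open and shut, and the axes are right-handed (so a half turn about x gives the same grasp; the last joint's range is limited). The gripper opens to 85 mm and grips with 20 to 120 N. Pads are 22 mm wide; open, the fingers measure 114 mm over their backs; the gripper's body (76 mm by 85 mm) begins 54 mm behind the grasp point. The pads swing forward as they close: fully open they stand 13 mm farther back than shut.
Start: joints at [-1.297, 0.313, 0.046, 1.304, 0, 1.431], TCP at [0.231, -0.527, 0.231] pointing down, gripper open.
Joint ranges: [-2.76, 2.76], [-0.86, 1.69], [-1.03, 1.26], [-2.2, 2.34], [-1.47, 1.5], [-3.14, 3.14]. Speed limits (rad/s): [2.57, 2.57, 3.14, 3.14, 3.14, 3.14].

INTERFACE

Orientations are given as a unit quaternion [w, x, y, z].
In Python, from workcell import * gives the robot as it stands. The module is installed in compiled form; this text tells all that it offers.
- The arm moves only by the tool step_arm, never from a script. Its argument "targets" is a list of rows, each a list of 3 entries, a list of its own where there are three numbers: the turn, a rotation vector about the tool's x, y, z in degrees, then the shift along the tool's x, y, z in cm, then the finger opening in cm, from 0 to 8.54. A call has exactly 10 rows; each row shifts and turns the commanded pose from where the row before left it, along the tool's axes as they then stand; what a row does not reach is not made up. A row lasts 1/10 s, in which the tool goes at most 50 mm and 8.59 degrees, less where a joint would pass 70% of its speed; a pose out of reach is approached as far as the arm can. A call with a gripper value outside its range is refused whole. The fingers move at their own pace and stop on an object; "force" is the grip in N (left out, the last holds). Time passes only in rows, so rows that do not move let the fingers close, or fill a call up. It gives the time, the measured TCP pose, the force and the opening at its end, in the units of the state.
- get_state(): the state, without advancing time (a new reading comes with each control period).
- read_camera(name): name is "side" or "top"; returns the picture (420x560x3 uint8, red, green, blue); there is no depth.
- camera_model(name): a dict with "fx", "fy", "cx", "cy" (pixels), "xyz" and "rotation" of the camera in the world. Camera axes: x right, y down, z forward; pixel columns grow to the right and rows downward; lengths in m; the calibration is good to about 2 mm. A picture is of the moment at which its call begins. camera_model takes no time and is no camera call.
- hand_in(): hands the job in, once; it reports no verdict.
Trained networks look in the newest picture that a camera, given by its name, has taken for a name from the list of things; names that differ only in an ending like _2 or _b are one class to them, and where a whole thing is asked for, a point or a joint stands for the part that bears it (a point fixed in the world has none). Each returns a list of dicts, best first, with "p" (0 to 1); they miss things now and then, are a little off and sometimes report something else, mostly with a low value. They report only what shows in the picture. A call takes as long as a camera call.
- find_in(camera, label): "extent" ([left, top, width, height] in pixels, round what is visible of it).
- silhouettes(camera, label): "mask" (420x560 bool, what is visible of it) and "extent" ([left, top, width, height] in pixels, round what is visible of it).
The state is a dict: "clock": time; "joint_pos": joint angles; "qvel": joint speeds; "tau": joint torques, N m; "tcp_pos": TCP position; "orientation": TCP orientation; "wrist_force": force on the tool from outside, world axes, zero at the start; "ft_torque": the same for the moment, N m; "finger_gap": finger opening in m.
Only numpy, scipy, OpenCV 4.12 (cv2) and the standard library are available. Lean on these libraries where they do the work, as an engineer would, in place of code of your own. Each camera call takes 0.05 s, during which the arm holds its last target.

TASK

On the potter's rim gauge the pointer is already set over the pot's rim. Run the upper nut, the one with the cross bar, clockwise down the threaded stud until it meets the spring washer on the pointer nut below, then tighten it there to about 0.75 N m, a firm hand's turn and no more, so that the two nuts are locked. Leave the pointer where it is set and do not knock the pot, cup, can or brush about; let go when it is tight.

Things in the scene. Friction and masses are not known exactly. Their poses are not given: they have to be found in the camera images.
- gauge: Rim gauge, fixed to the table: round dark steel base (130 mm diameter, 15 mm high) with an upright threaded steel stud at its centre; beside it a round wooden bat (200 mm diameter, 15 mm high, centred 190 mm along the gauge's +x) on which the pot stands. Origin on the stud's axis at table height, z up; x points along the pointer.
- pointer_nut: First (lower) nut with the pointer: plain steel hexagon 38 mm across flats, 18 mm high, underside 75 mm above the table (its origin, on the stud's axis, z up). On its top lie a steel collar and a dark spring washer (37 mm diameter), together 3.8 to 7.8 mm high: it differs between runs and no pose gives it. The pointer is knocked round by about 4 N sideways at its end.
- pointer_tip (a point): Top of the pointer's end, 145 mm from the stud's axis, 83 mm above the table. The pointer is a flat steel bar 14 mm wide and 6 mm thick, fixed to the lower nut and sticking out along that nut's +x to 149 mm from the axis; its top is 83 mm, its down-turned end pin's foot 69 mm above the table.
- bar_nut: Second (upper) nut, to be run down: plain steel hexagon hub 36 mm across flats and 28 mm high, with a round cross bar (10 mm diameter, 130 mm long, 15 mm balls at its ends) through it along its x axis, bar centre line 20 mm above the hub's underside. Origin on the stud's axis at the hub's underside, z up. It starts 104 to 116 mm above the table, the bar pointing anywhere.
- pot: Bystander: grey clay bowl, 116 mm diameter, 50 mm high, standing on the bat under the pointer's end. Origin at the centre of its underside.
- cup: Bystander: grey clay cup, 72 mm diameter, 75 mm high, beside the gauge. Origin at the centre of its underside.
- can: Bystander: plain aluminium can, 66 mm diameter, 100 mm high, beside the gauge. Origin at the centre of its underside.
- trimmer: Bystander: small brush 170 mm long lying on the table on the robot's side of the gauge. Origin under its middle.
- stud_top (a point): Top of the stud, 18 mm diameter, 150 mm above the table. Right-hand coarse thread: clockwise seen from above runs the bar nut down, 12 mm a turn (1.9 mm a radian); it meets the washer after a quarter to just over one and a half turns. It is a stiff lock nut: free of the washer it turns with about 0.4 to 0.5 N m, stays where it is left and cannot be pressed down.
- bar_end (a point): Centre of one end ball of the cross bar, 65 mm from the axis. Push sideways on the bar with shut fingers carried round the stud, or pinch it. Once the nut bears on the washer the torque rises by about 0.4 N m a radian. Locked: 0.65 to 0.95 N m in all; 0.75 N m is 13.6 N square to the bar at 55 mm from the axis and clamps the nuts with about 150 N. Much further overloads the thread.

How it is judged:
By the outcome, as a careful person would: the job done as asked, in the order asked, and still so for the second after the job is handed in, with the robot touching nothing.
It also fails if it takes over 64 s, if anything falls off the work surface, if the arm or the gripper's body presses on something with over 40 N, if the wrist force passes 120 N, or if a joint passes its speed limit or range.

## Working session

There is one attempt and no reset: what is moved stays moved. The work goes in short steps, Python scripts to look and compute and a tool call to move; the robot and the scene stay as the last step left them, time stands still between calls to the robot, and variables do not carry over. Pictures are saved under pics/ and viewed, and the job is handed in when it is done.

Besides the shell and the picture viewer there is one more tool, called after "Request:" as a command line: name --argument value ..., lists and objects as JSON in quotes. step_arm: Moves the arm, as the interface text tells. Its arguments: {"type":"object","properties":{"targets":{"type":"array","items":{"type":"array"}},"force":{"type":"number"}},"required":["targets"]}

```bash
mkdir -p pics; python3 - <<'E'
from workcell import *
import cv2
for n in("side","top"):
    im=read_camera(n); cv2.imwrite(f"pics/{n}0.png",im[:,:,::-1]); m=camera_model(n); print(n,m)
print(get_state())
for c in("top","side"):
    for l in("gauge","stud_top","bar_nut","bar_end","pointer_tip","pointer_nut"):
        for d in find_in(c,l)[:3]: print(c,l,round(d["p"],2),[round(float(x),1) for x in d["extent"]])
E
```

```text
side {'fx': 462.4078291337175, 'fy': 462.4078291337175, 'cx': 274.9345210349669, 'cy': 206.23244314101106, 'xyz': array([ 0.43359053, -0.72630937,  0.59057581]), 'rotation': array([-0.48857053,  0.86830869, -0.07768015,  0.0361199 ])}
top {'fx': 415.3676627677513, 'fy': 415.3676627677513, 'cx': 277.60136298764115, 'cy': 209.65264517242653, 'xyz': array([0.45705564, 0.04719716, 0.95139491]), 'rotation': array([-0.0532274 ,  0.7124927 , -0.69859229,  0.03859789])}
{'clock': 0.1, 'joint_pos': array([-1.29661272e+00,  3.13904616e-01,  4.50979848e-02,  1.30360633e+00,
       -4.81874741e-05,  1.43118694e+00]), 'qvel': array([ 0.00108777, -0.00150718,  0.00397332, -0.00071677,  0.00262679,
       -0.00077655]), 'tau': array([ 2.24459465e-03, -4.81726170e+01,  2.99243295e+01,  1.27443546e-02,
       -1.20474988e-04, -1.18691510e-06]), 'tcp_pos': array([ 0.2310468 , -0.52603887,  0.23051202]), 'orientation': array([-0.14468724, -0.69197077, -0.1458255 ,  0.69208163]), 'wrist_force': array([-0.86024868, -0.50498371,  0.44455708]), 'ft_torque': array([ 0.0447133 ,  0.03578539, -0.01636573]), 'finger_gap': 0.08508357844324309}
top gauge 0.65 [262.6, 122.8, 97.6, 149.3]
top stud_top 0.65 [264.9, 119.3, 93.0, 156.1]
top bar_nut 0.76 [283.9, 207.0, 24.3, 64.5]
top bar_end 0.61 [277.7, 205.4, 28.6, 68.3]
top pointer_tip 0.69 [295.1, 171.2, 19.8, 54.6]
top pointer_nut 0.66 [293.3, 172.3, 20.9, 45.4]
side gauge 0.56 [208.8, 196.0, 183.0, 100.7]
side stud_top 0.58 [211.8, 194.4, 180.2, 100.9]
side bar_nut 0.68 [211.0, 197.2, 72.0, 22.8]
side bar_end 0.78 [211.7, 197.7, 72.7, 21.0]
side pointer_tip 0.73 [237.1, 216.9, 89.3, 16.4]
side pointer_nut 0.91 [239.0, 217.9, 86.4, 17.8]
side pointer_nut 0.32 [209.4, 194.9, 180.4, 98.6]
```

View pics/top0.png

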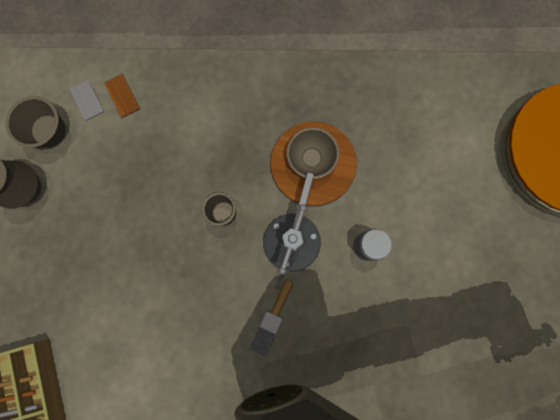

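View pics/side0.png

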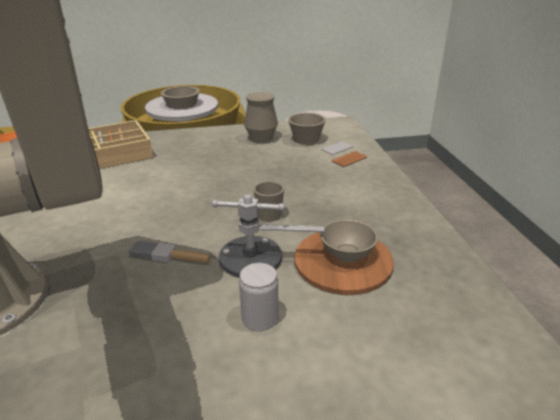

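```bash
python3 - <<'E'
import cv2
a=cv2.imread("pics/side0.png")[170:320,190:410]; cv2.imwrite("pics/s0z.png",cv2.resize(a,None,fx=3.6,fy=3.6,interpolation=cv2.INTER_CUBIC))
a=cv2.imread("pics/top0.png")[110:290,230:390]; cv2.imwrite("pics/t0z.png",cv2.resize(a,None,fx=3.3,fy=3.3,interpolation=cv2.INTER_CUBIC))
E
```

```text
(no output)
```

View pics/s0z.png

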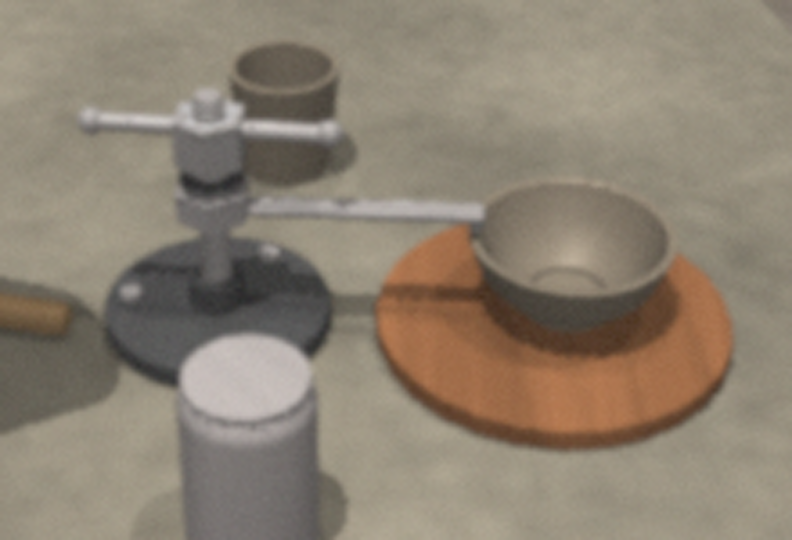

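View pics/t0z.png

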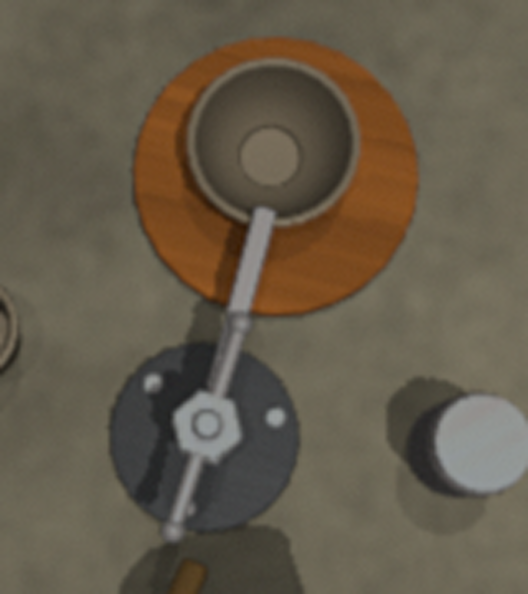

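```bash
cat > geo.py <<'E'
import numpy as np, cv2
from scipy.spatial.transform import Rotation as R
from workcell import *
def ray(n,px):
    m=camera_model(n); q=m["rotation"]; r=R.from_quat([q[1],q[2],q[3],q[0]]).as_matrix()
    d=r@np.array([(px[0]-m["cx"])/m["fx"],(px[1]-m["cy"])/m["fy"],1]); return np.array(m["xyz"]),d/np.linalg.norm(d)
def tri(a,b):
    (o1,d1),(o2,d2)=ray("top",a),ray("side",b)
    s=np.linalg.lstsq(np.c_[d1,-d2],o2-o1,rcond=None)[0]
    p,q=o1+s[0]*d1,o2+s[1]*d2; return (p+q)/2,np.linalg.norm(p-q)
def proj(n,p):
    m=camera_model(n); q=m["rotation"]; r=R.from_quat([q[1],q[2],q[3],q[0]]).as_matrix()
    c=r.T@(np.array(p)-m["xyz"]); return c[:2]/c[2]*[m["fx"],m["fy"]]+[m["cx"],m["cy"]]
def atz(n,px,z):
    o,d=ray(n,px); return o+d*(z-o[2])/d[2]
E
python3 - <<'E'
from geo import *
np.set_printoptions(precision=4,suppress=True)
f=lambda u,v,s,x,y:((u+.5)/s-.5+x,(v+.5)/s-.5+y)
T=lambda u,v:f(u,v,3.3,230,110); S=lambda u,v:f(u,v,3.6,190,170)
for n,a,b in(("stud",T(207,424),S(208,93)),("endfar",T(238,322),S(330,131)),("endnear",T(173,534),S(89,119)),("ptip",T(264,210),S(484,212))): print(n,*tri(a,b))
print("stud top@.15",atz("top",T(207,424),.15),atz("side",S(208,93),.15))
try: print(hold_point_z)
except Exception as e: print(e)
import workcell; print([x for x in dir(workcell) if not x.startswith("__")])
E
```

```text
stud [0.5064 0.0353 0.1509] 0.00067025149331671
endfar [0.5691 0.0174 0.1309] 0.0016210603416306705
endnear [0.4427 0.054  0.1311] 0.0003641804540192911
ptip [ 0.6502 -0.0004  0.0802] 0.0003349128369176737
stud top@.15 [0.5068 0.0353 0.15  ] [0.5062 0.0368 0.15  ]
0.0187
['MotionError', 'camera_model', 'find_in', 'get_state', 'hand_in', 'hold_point_z', 'read_camera', 'silhouettes']
```

```bash
python3 - <<'E'
from geo import *
s=get_state(); q=s["orientation"]; M=R.from_quat([q[1],q[2],q[3],q[0]]).as_matrix()
print(M.round(3)); print("z yaw",np.degrees(np.arctan2(M[1,2],M[0,2])), "y yaw",np.degrees(np.arctan2(M[1,1],M[0,1])))
E
```

```text
[[ 0.     0.402 -0.916]
 [-0.    -0.916 -0.402]
 [-1.     0.     0.   ]]
z yaw -156.29397087096015 y yaw -66.29397022670474
```

Request:
step_arm --targets '[[[0,0,0],[0,-2,-2],2.2],[[0,0,0],[0,-2.9,-3],2.2],[[0,0,0],[0,-2.9,-3],2.2],[[0,0,0],[0,-2.9,-3],2.2],[[0,0,0],[0,-2.9,-3],2.2],[[0,0,0],[0,-2.9,-3],2.2],[[0,0,0],[0,-2.9,-3],2.2],[[0,0,0],[0,-2.9,-3],2.2],[[0,0,0],[0,-2.9,-3],2.2],[[0,0,0],[0,-2.9,-3],2.2]]' --force 40

```text
clock: 1.7
tcp_pos: [0.3841, -0.1511, 0.2316]
orientation: [0.145, 0.692, 0.145, -0.692]
wrist_force: [1.1, 0.1, 0.5]
finger_gap: 0.0219
```

Request:
step_arm --targets '[[[0,0,0],[0,-2.9,-3],2.2],[[0,0,0],[0,-2.9,-3],2.2],[[0,0,0],[0,-2.9,-2.9],2.2],[[0,0,0],[0,-2.9,-2.9],2.2],[[0,0,0],[0,-2.5,-3],2.2],[[-8,0,0],[0,0,0],2.2],[[-8,0,0],[0,0,0],2.2],[[-8,0,0],[0,0,0],2.2],[[-8,0,0],[0,0,0],2.2],[[-8,0,0],[0,0,0],2.2]]'

```text
clock: 2.7
tcp_pos: [0.4626, 0.0361, 0.2314]
orientation: [0.375, 0.6, 0.375, -0.599]
wrist_force: [1.0, -0.2, 0.4]
finger_gap: 0.0219
```

Request:
step_arm --targets '[[[-8,0,0],[0,0,0],2.2],[[-8,0,0],[0,0,0],2.2],[[-8,0,0],[0,0,0],2.2],[[-8,0,0],[0,0,0],2.2],[[-8,0,0],[0,0,0],2.2],[[-8,0,0],[0,0,0],2.2],[[-8,0,0],[0,0,0],2.2],[[-8,0,0],[0,0,0],2.2],[[-8,0,0],[0,0,0],2.2],[[-8,0,0],[0,0,0],2.2]]'

```text
clock: 3.7
tcp_pos: [0.4625, 0.036, 0.2314]
orientation: [0.673, 0.218, 0.672, -0.218]
wrist_force: [0.2, -0.8, -0.1]
finger_gap: 0.022
```

Request:
step_arm --targets '[[[-8,0,0],[0,0,0],2.2],[[-8,0,0],[0,0,0],2.2],[[-8,0,0],[0,0,0],2.2],[[-8,0,0],[0,0,0],2.2],[[-8,0,0],[0,0,0],2.2],[[-8,0,0],[0,0,0],2.2],[[-8,0,0],[0,0,0],2.2],[[-8,0,0],[0,0,0],2.2],[[-8,0,0],[0,0,0],2.2],[[-8,0,0],[0,0,0],2.2]]'

```text
clock: 4.7
tcp_pos: [0.4626, 0.036, 0.2314]
orientation: [0.656, -0.265, 0.655, 0.265]
wrist_force: [-0.3, -0.2, 0.5]
finger_gap: 0.0218
```

Request:
step_arm --targets '[[[-8,0,0],[0,0,0],2.2],[[-8,0,0],[0,0,0],2.2],[[-8,0,0],[0,0,0],2.2],[[-8,0,0],[0,0,0],2.2],[[-8,0,0],[0,0,0],2.2],[[-8,0,0],[0,0,0],2.2],[[-8,0,0],[0,0,0],2.2],[[-8,0,0],[0,0,0],2.2],[[-8,0,0],[0,0,0],2.2],[[-8,0,0],[0,0,0],2.2]]'

```text
clock: 5.7
tcp_pos: [0.4625, 0.036, 0.2314]
orientation: [-0.332, 0.625, -0.332, -0.624]
wrist_force: [0.2, -0.4, -0.4]
finger_gap: 0.0218
```

```bash
cat >> geo.py <<'E'
ST=np.array([0.5062,0.0356])
def rep():
    s=get_state(); q=s["orientation"]; M=R.from_quat([q[1],q[2],q[3],q[0]]).as_matrix()
    d=s["tcp_pos"][:2]-ST; F=s["wrist_force"]; r=np.hypot(*d); 
    print("t %.2f tcp"%s["clock"],s["tcp_pos"].round(4),"zyaw %.1f tilt %.2f"%(np.degrees(np.arctan2(M[1,2],M[0,2])),np.degrees(np.arccos(-M[2,0]))),"r %.4f phi %.1f"%(r,np.degrees(np.arctan2(d[1],d[0]))),"j6 %.2f"%s["joint_pos"][5],"gap %.4f"%s["finger_gap"])
    print("F",F.round(2),"T",s["ft_torque"].round(3),"Fxr %.3f"%(d[0]*F[1]-d[1]*F[0]),"F tool",(M.T@F).round(2))
    return s,M
E
python3 - <<'E'
from geo import *
s,M=rep()
im=read_camera("top"); cv2.imwrite("pics/top1.png",im[:,:,::-1]); im2=read_camera("side"); cv2.imwrite("pics/side1.png",im2[:,:,::-1])
cv2.imwrite("pics/c1.png",np.hstack([cv2.resize(x,None,fx=4,fy=4,interpolation=cv2.INTER_CUBIC) for x in(im[180:300,240:340,::-1],im2[170:290,200:300,::-1])]))
E
```

```text
t 5.70 tcp [0.4625 0.036  0.2314] zyaw 124.0 tilt 0.02 r 0.0437 phi 179.5 j6 -2.26 gap 0.0218
F [ 0.18 -0.42 -0.37] T [-0.053  0.013  0.042] Fxr 0.018 F tool [ 0.37  0.08 -0.45]
```

View pics/c1.png

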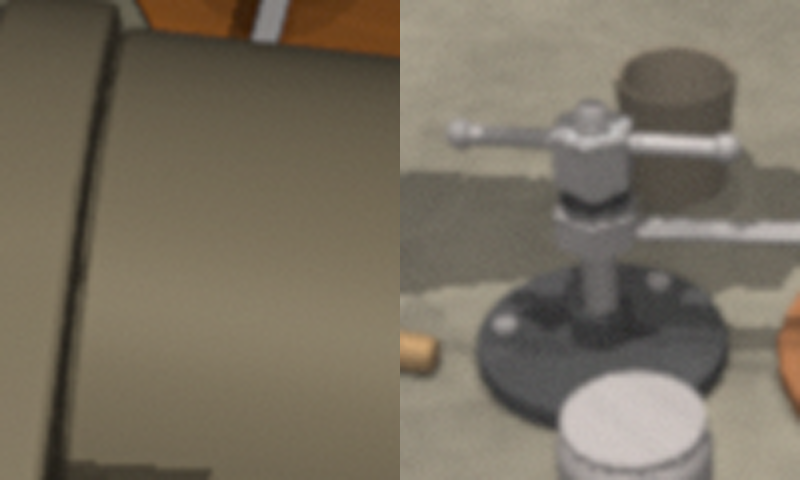

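Request:
step_arm --targets '[[[-8,0,0],[0,0,0],2.2],[[-8,0,0],[0,0,0],2.2],[[-8,0,0],[0,0,0],2.2],[[-8,0,0],[0,0,0],2.2],[[-8,0,0],[0,0,0],2.2],[[0,0,0],[2.3,-0.6,0.15],2.2],[[0,0,0],[2.3,-0.6,0.15],2.2],[[0,0,0],[2.3,0,0],2.2],[[0,0,0],[0.6,0,0],2.2],[[0,0,0],[0,0,0],2.2]]'

```text
clock: 6.8
tcp_pos: [0.4623, 0.0484, 0.1557]
orientation: [0.101, -0.699, 0.101, 0.701]
wrist_force: [-0.3, 1.3, -0.7]
finger_gap: 0.0216
```

```bash
python3 - <<'E'
from geo import *
s,M=rep()
im2=read_camera("side"); cv2.imwrite("pics/side2.png",im2[:,:,::-1])
cv2.imwrite("pics/c2.png",cv2.resize(im2[130:270,170:330,::-1],None,fx=4.2,fy=4.2,interpolation=cv2.INTER_CUBIC))
E
```

```text
t 6.80 tcp [0.4623 0.0484 0.1557] zyaw 163.6 tilt 0.12 r 0.0457 phi 163.8 j6 -2.92 gap 0.0216
F [-0.25  1.29 -0.66] T [-0.023  0.026  0.011] Fxr -0.053 F tool [ 0.66 -1.17  0.61]
```

View pics/c2.png

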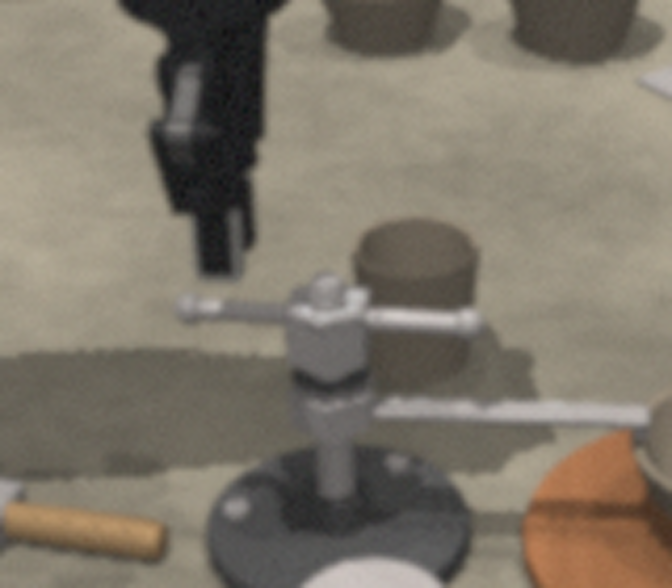

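Request:
step_arm --targets '[[[0,0,0],[0.5,0,0],2.2],[[0,0,0],[1,0,0],2.2],[[0,0,0],[1,0,0],2.2],[[0,0,0],[1,0,0],2.2],[[0,0,0],[0.5,0,0],2.2],[[2,0,0],[0,-0.16,0],2.2],[[2,0,0],[0,-0.16,0],2.2],[[2,0,0],[0,-0.16,0],2.2],[[2,0,0],[0,-0.16,0],2.2],[[2,0,0],[0,-0.16,0],2.2]]'

```text
clock: 7.85
tcp_pos: [0.4653, 0.0543, 0.1158]
orientation: [0.16, -0.688, 0.163, 0.689]
wrist_force: [-1.0, -7.7, -1.1]
finger_gap: 0.0217
```

```bash
python3 - <<'E'
from geo import *
s,M=rep()
im2=read_camera("side"); cv2.imwrite("pics/side3.png",im2[:,:,::-1])
cv2.imwrite("pics/c3.png",cv2.resize(im2[130:270,170:330,::-1],None,fx=4.2,fy=4.2,interpolation=cv2.INTER_CUBIC))
E
```

```text
t 7.85 tcp [0.4653 0.0543 0.1158] zyaw 153.6 tilt 0.25 r 0.0450 phi 155.4 j6 -2.73 gap 0.0217
F [-1.   -7.74 -1.06] T [-1.418  0.23   0.043] Fxr 0.335 F tool [ 1.09  7.37 -2.55]
```

View pics/c3.png

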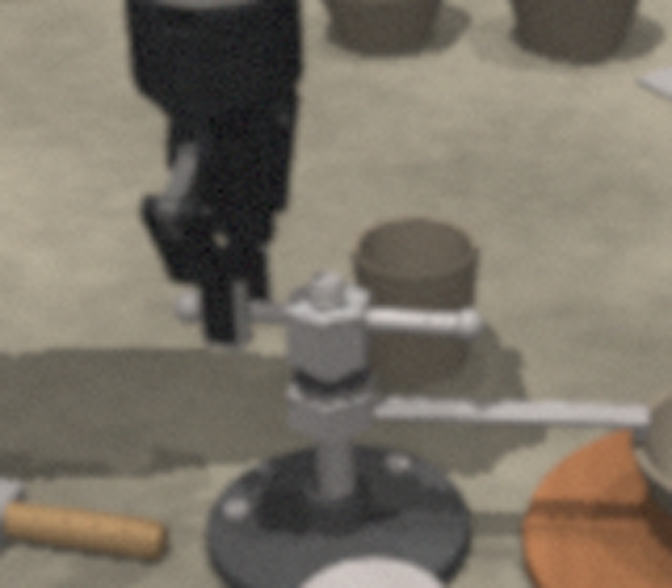

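Request:
step_arm --targets '[[[3,0,0],[0.01,-0.24,0],2.2],[[5,0,0],[0.02,-0.39,0],2.2],[[6,0,0],[0.02,-0.47,0],2.2],[[6,0,0],[0.02,-0.47,0],2.2],[[6,0,0],[0.02,-0.47,0],2.2],[[6,0,0],[0.02,-0.47,0],2.2],[[6,0,0],[0.02,-0.47,0],2.2],[[6,0,0],[0.02,-0.47,0],2.2],[[6,0,0],[0.02,-0.47,0],2.2],[[6,0,0],[0.02,-0.47,0],2.2]]'

```text
clock: 8.9
tcp_pos: [0.4968, 0.0804, 0.1135]
orientation: [0.464, -0.531, 0.469, 0.531]
wrist_force: [-5.1, -7.8, 2.5]
finger_gap: 0.0218
```

```bash
python3 - <<'E'
from geo import *
s,M=rep()
E
```

```text
t 8.90 tcp [0.4968 0.0804 0.1135] zyaw 97.4 tilt 0.36 r 0.0457 phi 101.8 j6 -1.70 gap 0.0218
F [-5.14 -7.8   2.48] T [-1.323  1.02   0.157] Fxr 0.303 F tool [-2.43  6.12 -7.08]
```

Request:
step_arm --targets '[[[6,0,0],[0.02,-0.5,-0.13],2.2],[[6,0,0],[0.02,-0.5,-0.13],2.2],[[6,0,0],[0.02,-0.46,-0.13],2.2],[[6,0,0],[0.02,-0.46,-0.12],2.2],[[6,0,0],[0.02,-0.45,-0.025],2.2],[[6,0,0],[0.02,-0.45,-0.025],2.2],[[6,0,0],[0.02,-0.45,-0.025],2.2],[[6,0,0],[0.02,-0.45,-0.025],2.2],[[6,0,0],[0.02,-0.45,-0.025],2.2],[[6,0,0],[0.02,-0.45,-0.025],2.2]]'

```text
clock: 9.9
tcp_pos: [0.5379, 0.0647, 0.1112]
orientation: [0.669, -0.225, 0.67, 0.23]
wrist_force: [-1.6, 10.5, -0.6]
finger_gap: 0.022
```

```bash
python3 - <<'E'
from geo import *
s,M=rep()
im2=read_camera("side"); cv2.imwrite("pics/side4.png",im2[:,:,::-1])
cv2.imwrite("pics/c4.png",cv2.resize(im2[130:270,170:330,::-1],None,fx=4.2,fy=4.2,interpolation=cv2.INTER_CUBIC))
E
```

```text
t 9.90 tcp [0.5379 0.0647 0.1112] zyaw 37.6 tilt 0.41 r 0.0431 phi 42.5 j6 -0.69 gap 0.0220
F [-1.59 10.48 -0.58] T [1.956 0.446 0.021] Fxr 0.379 F tool [0.65 9.27 5.13]
```

View pics/c4.png

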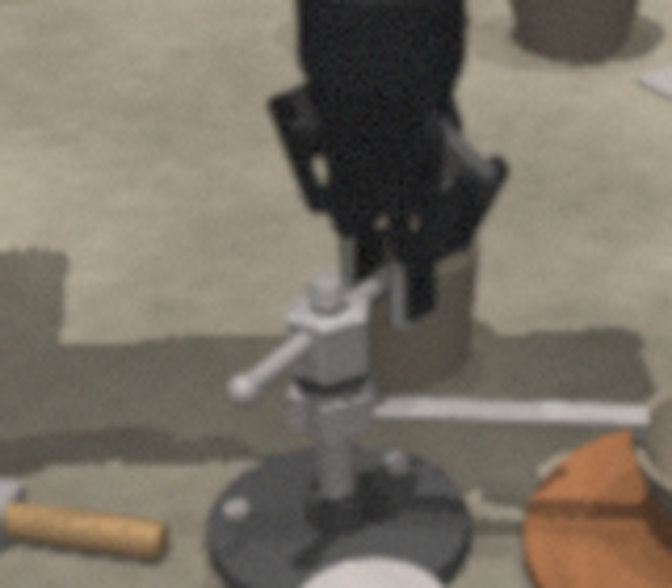

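Request:
step_arm --targets '[[[6,0,0],[0.02,-0.48,-0.025],2.2],[[6,0,0],[0.02,-0.48,-0.025],2.2],[[6,0,0],[0.02,-0.46,-0.025],2.2],[[6,0,0],[0.02,-0.46,-0.025],2.2],[[6,0,0],[0.02,-0.45,-0.025],2.2],[[6,0,0],[0.02,-0.45,-0.025],2.2],[[6,0,0],[0.02,-0.45,-0.025],2.2],[[6,0,0],[0.02,-0.45,-0.025],2.2],[[6,0,0],[0.02,-0.45,-0.025],2.2],[[6,0,0],[0.02,-0.45,-0.025],2.2]]'

```text
clock: 10.95
tcp_pos: [0.5468, 0.0204, 0.1096]
orientation: [0.694, 0.139, 0.693, -0.136]
wrist_force: [4.7, 7.1, -4.3]
finger_gap: 0.0221
```

```bash
python3 - <<'E'
from geo import *
s,M=rep()
E
```

```text
t 10.95 tcp [0.5468 0.0204 0.1096] zyaw -22.4 tilt 0.27 r 0.0434 phi -20.6 j6 0.28 gap 0.0221
F [ 4.72  7.12 -4.33] T [ 1.349 -0.813  0.07 ] Fxr 0.361 F tool [4.37 8.37 1.65]
```

Request:
step_arm --targets '[[[6,0,0],[0.02,-0.45,-0.025],2.2],[[6,0,0],[0.02,-0.45,-0.025],2.2],[[6,0,0],[0.02,-0.45,-0.025],2.2],[[6,0,0],[0.02,-0.45,-0.025],2.2],[[6,0,0],[0.02,-0.45,-0.025],2.2],[[6,0,0],[0.02,-0.45,-0.025],2.2],[[6,0,0],[0.02,-0.45,-0.025],2.2],[[6,0,0],[0.02,-0.45,-0.025],2.2],[[6,0,0],[0.02,-0.45,-0.025],2.2],[[6,0,0],[0.02,-0.45,-0.025],2.2]]'

```text
clock: 11.95
tcp_pos: [0.514, -0.0075, 0.108]
orientation: [0.532, 0.468, 0.531, -0.465]
wrist_force: [7.8, 2.1, -6.5]
finger_gap: 0.022
```

```bash
python3 - <<'E'
from geo import *
s,M=rep()
im2=read_camera("side"); cv2.imwrite("pics/side5.png",im2[:,:,::-1])
cv2.imwrite("pics/c5.png",cv2.resize(im2[130:270,170:330,::-1],None,fx=4.2,fy=4.2,interpolation=cv2.INTER_CUBIC))
E
```

```text
t 11.95 tcp [ 0.514  -0.0075  0.108 ] zyaw -82.5 tilt 0.26 r 0.0438 phi -79.7 j6 1.27 gap 0.0220
F [ 7.79  2.12 -6.49] T [ 0.422 -1.364  0.091] Fxr 0.352 F tool [ 6.52  7.97 -1.09]
```

View pics/c5.png

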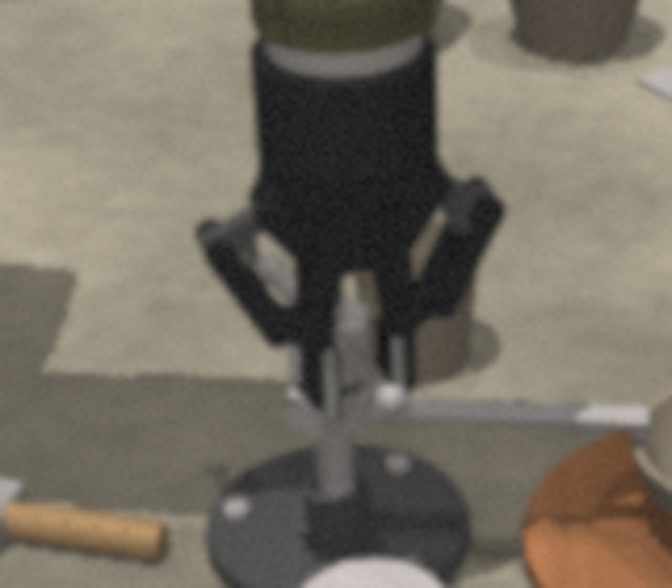

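Request:
step_arm --targets '[[[6,0,0],[0.03,-0.45,-0.03],2.2],[[6,0,0],[0.03,-0.45,-0.03],2.2],[[6,0,0],[0.03,-0.45,-0.03],2.2],[[6,0,0],[0.03,-0.45,-0.03],2.2],[[6,0,0],[0.03,-0.45,-0.025],2.2],[[6,0,0],[0.03,-0.45,-0.025],2.2],[[6,0,0],[0.03,-0.45,-0.025],2.2],[[6,0,0],[0.02,-0.45,-0.025],2.2],[[6,0,0],[0.02,-0.45,-0.025],2.2],[[0,0,0],[0,0,0],2.2]]'

```text
clock: 13.0
tcp_pos: [0.4762, 0.0036, 0.106]
orientation: [0.264, 0.657, 0.26, -0.656]
wrist_force: [3.7, -7.5, -1.1]
finger_gap: 0.0222
```

```bash
python3 - <<'E'
from geo import *
s,M=rep()
E
```

```text
t 13.00 tcp [0.4762 0.0036 0.106 ] zyaw -136.5 tilt 0.29 r 0.0439 phi -133.1 j6 2.22 gap 0.0222
F [ 3.71 -7.48 -1.08] T [-1.195 -0.532  0.057] Fxr 0.343 F tool [1.12 7.97 2.46]
```

Request:
step_arm --targets '[[[4,0,0],[0.02,-0.3,-0.02],2.2],[[4,0,0],[0.02,-0.3,-0.02],2.2],[[4,0,0],[0.02,-0.3,-0.02],2.2],[[4,0,0],[0.02,-0.3,-0.02],2.2],[[4,0,0],[0.02,-0.3,-0.01],2.2],[[4,0,0],[0.01,-0.3,-0.01],2.2],[[4,0,0],[0.01,-0.3,-0.01],2.2],[[4,0,0],[0.01,-0.3,-0.01],2.2],[[4,0,0],[0.01,-0.3,-0.01],2.2],[[0,0,0],[0,0,0],2.2]]'

```text
clock: 14.0
tcp_pos: [0.4628, 0.0276, 0.1043]
orientation: [-0.048, -0.705, -0.045, 0.706]
wrist_force: [-2.0, -7.6, 2.5]
finger_gap: 0.0224
```

```bash
python3 - <<'E'
from geo import *
s,M=rep()
im2=read_camera("side"); cv2.imwrite("pics/side6.png",im2[:,:,::-1])
cv2.imwrite("pics/c6.png",cv2.resize(im2[130:270,170:330,::-1],None,fx=4.2,fy=4.2,interpolation=cv2.INTER_CUBIC))
E
```

```text
t 14.00 tcp [0.4628 0.0276 0.1043] zyaw -172.4 tilt 0.30 r 0.0441 phi -169.5 j6 2.90 gap 0.0224
F [-2.05 -7.6   2.51] T [-1.534  0.445 -0.   ] Fxr 0.313 F tool [-2.47  7.28  3.03]
```

View pics/c6.png

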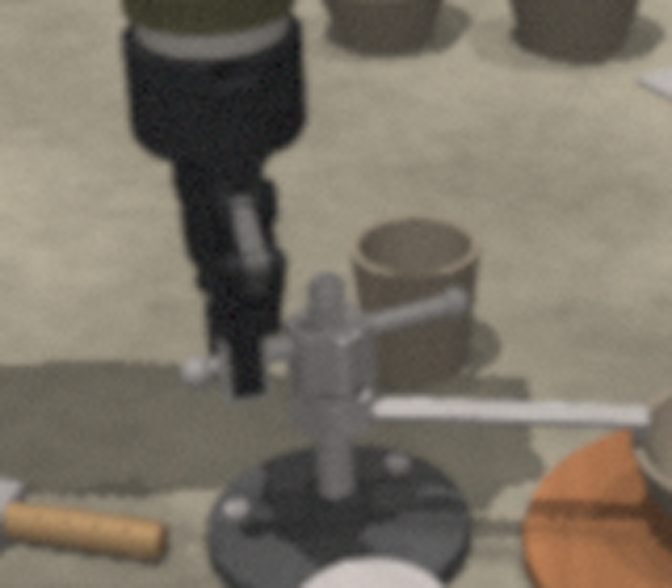

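Request:
step_arm --targets '[[[0,0,0],[0,0.3,0],2.2],[[0,0,0],[0,0.3,0],2.2],[[0,0,0],[-1,0,0],2.2],[[0,0,0],[-2,0,0],2.2],[[0,0,0],[-2,0,0],2.2],[[-8,0,0],[0,0,0],2.2],[[-8,0,0],[0,0,0],2.2],[[-8,0,0],[0,0,0],2.2],[[-8,0,0],[0,0,0],2.2],[[-8,0,0],[0,0,0],2.2]]'

```text
clock: 15.05
tcp_pos: [0.4646, 0.0238, 0.1552]
orientation: [0.288, 0.646, 0.288, -0.646]
wrist_force: [-0.2, 0.9, -0.4]
finger_gap: 0.0217
```

```bash
python3 - <<'E'
from geo import *
s,M=rep()
im2=read_camera("side"); cv2.imwrite("pics/side7.png",im2[:,:,::-1])
cv2.imwrite("pics/c7.png",cv2.resize(im2[180:270,190:310,::-1],None,fx=6,fy=6,interpolation=cv2.INTER_CUBIC))
E
```

```text
t 15.05 tcp [0.4646 0.0238 0.1552] zyaw -131.9 tilt 0.05 r 0.0433 phi -164.2 j6 2.18 gap 0.0217
F [-0.19  0.89 -0.42] T [-0.031  0.02   0.089] Fxr -0.039 F tool [ 0.42 -0.74 -0.54]
```

View pics/c7.png

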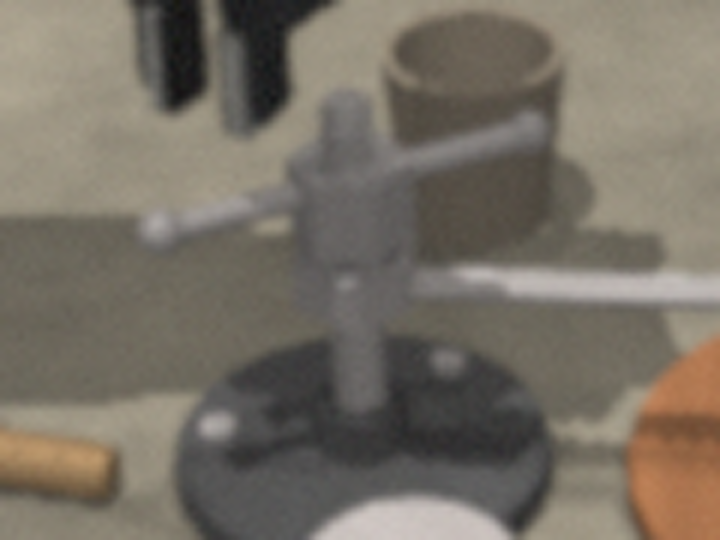

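```bash
python3 - <<'E'
from geo import *
from scipy.optimize import least_squares
f=lambda u,v:np.array([(u+.5)/6-.5+190,(v+.5)/6-.5+180])
a,b,st=f(158,230),f(531,128),f(345,100)
def pr(p):
    x,y,z,t=p; u=.065*np.array([np.cos(t),np.sin(t),0]); c=np.array([x,y,z])
    return np.r_[proj("side",c+u)-b,proj("side",c-u)-a,(p[:2]-ST)*1000/1]
r=least_squares(pr,[*ST,.12,.3]); print(r.x,np.degrees(r.x[3]),r.fun)
print(proj("side",[*ST,.15]),st)
E
```

```text
[0.50596914 0.03558622 0.1200297  0.29245992] 16.75671898546103 [-0.1457429   0.26350528  0.56277089 -0.30619492 -0.23085835 -0.01378112]
[247.48207848 195.77786862] [247.08333333 196.25      ]
```

Request:
step_arm --targets '[[[-8,0,0],[0,0,0],2.2],[[-8,0,0],[0,0,0],2.2],[[-8,0,0],[0,0,0],2.2],[[-8,0,0],[0,0,0],2.2],[[-8,0,0],[0,0,0],2.2],[[-8,0,0],[0,0,0],2.2],[[-8,0,0],[0,0,0],2.2],[[-8,0,0],[0,0,0],2.2],[[-8,0,0],[0,0,0],2.2],[[-8,0,0],[0,0,0],2.2]]'

```text
clock: 16.1
tcp_pos: [0.4645, 0.0238, 0.155]
orientation: [0.635, 0.311, 0.635, -0.31]
wrist_force: [-0.4, -0.6, 0.2]
finger_gap: 0.0222
```

Request:
step_arm --targets '[[[-8,0,0],[0,0,0],2.2],[[-8,0,0],[0,0,0],2.2],[[-8,0,0],[0,0,0],2.2],[[-8,0,0],[0,0,0],2.2],[[-8,0,0],[0,0,0],2.2],[[-8,0,0],[0,0,0],2.2],[[-8,0,0],[0,0,0],2.2],[[-8,0,0],[0,0,0],2.2],[[-6,0,0],[0,-0.15,0],2.2],[[0,0,0],[0,0,0],2.2]]'

```text
clock: 17.1
tcp_pos: [0.4649, 0.0222, 0.155]
orientation: [0.699, -0.108, 0.699, 0.108]
wrist_force: [-0.2, -0.4, 0.3]
finger_gap: 0.0219
```

```bash
python3 - <<'E'
from geo import *
s,M=rep()
im2=read_camera("side"); cv2.imwrite("pics/side8.png",im2[:,:,::-1])
cv2.imwrite("pics/c8.png",cv2.resize(im2[160:270,190:310,::-1],None,fx=5,fy=5,interpolation=cv2.INTER_CUBIC))
E
```

```text
t 17.10 tcp [0.4649 0.0222 0.155 ] zyaw 17.6 tilt 0.04 r 0.0434 phi -162.0 j6 -0.43 gap 0.0219
F [-0.17 -0.39  0.29] T [0.033 0.07  0.061] Fxr 0.014 F tool [-0.29 -0.32 -0.28]
```

View pics/c8.png

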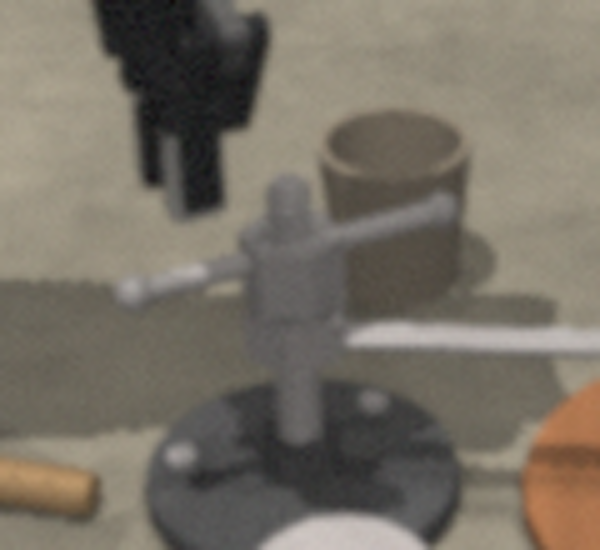

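Request:
step_arm --targets '[[[0,0,0],[0.5,0,0],2.2],[[0,0,0],[1,0,0],2.2],[[0,0,0],[1,0,0],2.2],[[0,0,0],[1,0,0],2.2],[[0,0,0],[1,0,0],2.2],[[0,0,0],[0.5,0,0],2.2],[[2,0,0],[0,0.15,0],2.2],[[2,0,0],[0,0.15,0],2.2],[[2,0,0],[0,0.15,0],2.2],[[2,0,0],[0,0.15,0],2.2]]'

```text
clock: 18.15
tcp_pos: [0.4632, 0.0278, 0.1042]
orientation: [0.705, -0.059, 0.705, 0.059]
wrist_force: [1.1, -2.6, -0.3]
finger_gap: 0.0219
```

```bash
python3 - <<'E'
from geo import *
s,M=rep()
E
```

```text
t 18.15 tcp [0.4632 0.0278 0.1042] zyaw 9.6 tilt 0.03 r 0.0437 phi -169.7 j6 -0.28 gap 0.0219
F [ 1.07 -2.63 -0.28] T [-0.621 -0.21   0.075] Fxr 0.122 F tool [ 0.28 -2.78  0.61]
```

Request:
step_arm --targets '[[[3,0,0],[0.01,0.23,0.01],2.2],[[3,0,0],[0.01,0.23,0.01],2.2],[[3,0,0],[0.01,0.23,0.01],2.2],[[3,0,0],[0.01,0.23,0.01],2.2],[[3,0,0],[0.01,0.23,0],2.2],[[3,0,0],[0.01,0.23,0],2.2],[[3,0,0],[0.01,0.23,0],2.2],[[3,0,0],[0.01,0.23,0.01],2.2],[[0,0,0],[0,0,0],2.2],[[0,0,0],[0,0,0],2.2]]'

```text
clock: 19.15
tcp_pos: [0.4638, 0.0429, 0.1036]
orientation: [0.702, 0.086, 0.701, -0.091]
wrist_force: [-1.7, -12.4, 1.8]
finger_gap: 0.0218
```

```bash
cat >> geo.py <<'E'
def tq(n=4):
    s,M=rep(); L=[]
    for i in range(n):
        im=read_camera("side"); s=get_state(); d=s["tcp_pos"][:2]-ST; F=s["wrist_force"]
        L.append([d[0]*F[1]-d[1]*F[0],s["ft_torque"][2],*(M.T@F)])
    m=np.mean(L,0); print("mean Fxr %.3f Tz %.3f sum %.3f"%(m[0],m[1],m[0]+m[1]),"F tool",m[2:].round(2)); return im
E
python3 - <<'E'
from geo import *
tq()
E
```

```text
t 19.15 tcp [0.4638 0.0429 0.1036] zyaw -14.4 tilt 0.43 r 0.0430 phi 170.2 j6 0.18 gap 0.0218
F [ -1.71 -12.39   1.79] T [-2.435  0.322  0.098] Fxr 0.538 F tool [ -1.69 -12.44   1.43]
mean Fxr 0.549 Tz 0.123 sum 0.672 F tool [ -1.44 -12.67   1.77]
```

Request:
step_arm --targets '[[[1,0,0],[0,0.08,0],2.2],[[1,0,0],[0,0.08,0],2.2],[[1,0,0],[0.01,0.08,0],2.2],[[1,0,0],[0,0.08,0],2.2],[[1,0,0],[0.01,0.08,0],2.2],[[0,0,0],[0,0,0],2.2],[[0,0,0],[0,0,0],2.2],[[0,0,0],[0,0,0],2.2],[[0,0,0],[0,0,0],2.2],[[0,0,0],[0,0,0],2.2]]'

```text
clock: 20.35
tcp_pos: [0.4647, 0.0475, 0.1035]
orientation: [0.697, 0.117, 0.697, -0.121]
wrist_force: [-2.1, -9.3, 4.1]
finger_gap: 0.022
```

```bash
python3 - <<'E'
from geo import *
im2=tq(); cv2.imwrite("pics/side9.png",im2[:,:,::-1])
cv2.imwrite("pics/c9.png",cv2.resize(im2[160:290,190:350,::-1],None,fx=4.5,fy=4.5,interpolation=cv2.INTER_CUBIC))
E
```

```text
t 20.35 tcp [0.4647 0.0475 0.1035] zyaw -19.4 tilt 0.33 r 0.0432 phi 164.0 j6 0.27 gap 0.0220
F [-2.09 -9.34  4.1 ] T [-1.871  0.496  0.068] Fxr 0.413 F tool [-4.05 -9.52  1.13]
mean Fxr 0.413 Tz 0.093 sum 0.506 F tool [-2.97 -9.49  1.55]
```

View pics/c9.png

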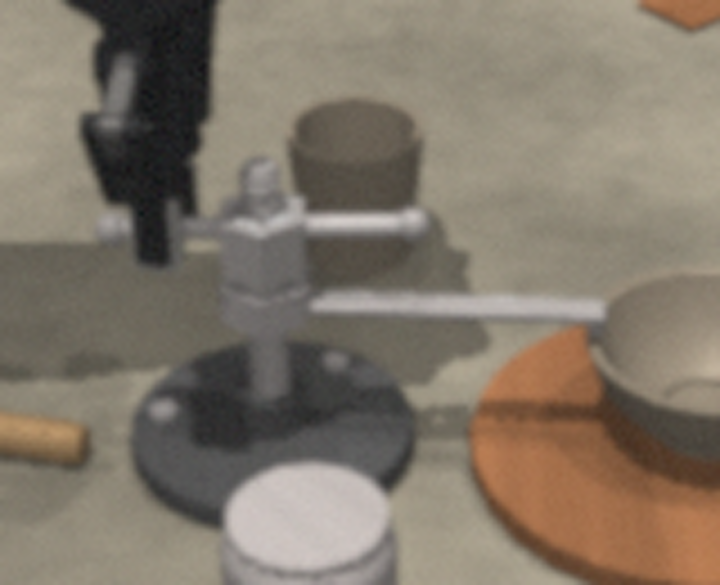

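```bash
python3 - <<'E'
from geo import *
a=cv2.imread("pics/side0.png"); b=cv2.imread("pics/side9.png")
f=lambda x:cv2.resize(x[190:250,220:275],None,fx=7,fy=7,interpolation=cv2.INTER_CUBIC)
cv2.imwrite("pics/c9b.png",np.hstack([f(a),f(b)]))
# front-edge point toward camera
C=camera_model("side")["xyz"][:2]; u=(C-ST)/np.linalg.norm(C-ST)
for z in(.075,.093,.097,.101,.105,.111):
    p=proj("side",[*(ST+u*.0185),z]); print(z,p.round(1),((p-[220,190]+.5)*7-.5).round(0))
E
```

```text
0.075 [249.4 233.7] [209. 309.]
0.093 [249. 226.] [206. 255.]
0.097 [248.9 224.3] [206. 243.]
0.101 [248.8 222.6] [205. 231.]
0.105 [248.8 220.8] [204. 219.]
0.111 [248.6 218.2] [203. 201.]
```

View pics/c9b.png

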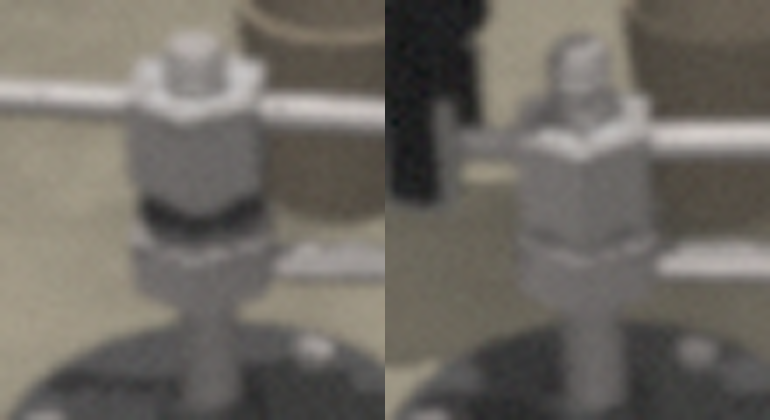

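Request:
step_arm --targets '[[[1.5,0,0],[0,0.11,0],2.2],[[1.5,0,0],[0,0.11,0],2.2],[[1.5,0,0],[0.01,0.11,0],2.2],[[1.5,0,0],[0,0.11,0],2.2],[[1.5,0,0],[0.01,0.11,0],2.2],[[1.5,0,0],[0,0.11,0],2.2],[[1.5,0,0],[0.01,0.11,0],2.2],[[1.5,0,0],[0,0.11,0.01],2.2],[[0,0,0],[0,0,0],2.2],[[0,0,0],[0,0,0],2.2]]'

```text
clock: 21.55
tcp_pos: [0.4679, 0.0554, 0.1032]
orientation: [0.681, 0.189, 0.681, -0.193]
wrist_force: [-3.9, -9.5, 5.5]
finger_gap: 0.022
```

```bash
python3 - <<'E'
from geo import *
im2=tq()
E
```

```text
t 21.55 tcp [0.4679 0.0554 0.1032] zyaw -31.4 tilt 0.36 r 0.0431 phi 152.6 j6 0.50 gap 0.0220
F [-3.94 -9.51  5.51] T [-1.931  0.683  0.103] Fxr 0.443 F tool [ -5.45 -10.2    1.6 ]
mean Fxr 0.439 Tz 0.136 sum 0.575 F tool [ -4.52 -10.1    1.75]
```

Request:
step_arm --targets '[[[1.5,0,0],[0,0.11,0],2.2],[[1.5,0,0],[0,0.11,0],2.2],[[1.5,0,0],[0,0.11,0],2.2],[[1.5,0,0],[0,0.11,0],2.2],[[1.5,0,0],[0,0.11,0],2.2],[[1.5,0,0],[0,0.11,0],2.2],[[1.5,0,0],[0,0.11,0],2.2],[[1.5,0,0],[0,0.11,0.01],2.2],[[0,0,0],[0,0,0],2.2],[[0,0,0],[0,0,0],2.2]]'

```text
clock: 22.75
tcp_pos: [0.4725, 0.0623, 0.103]
orientation: [0.657, 0.259, 0.657, -0.264]
wrist_force: [-5.3, -9.6, 4.8]
finger_gap: 0.022
```

```bash
python3 - <<'E'
from geo import *
im2=tq()
E
```

```text
t 22.75 tcp [0.4725 0.0623 0.103 ] zyaw -43.4 tilt 0.39 r 0.0430 phi 141.6 j6 0.72 gap 0.0220
F [-5.25 -9.61  4.8 ] T [-1.947  0.987  0.109] Fxr 0.464 F tool [ -4.73 -10.63   2.8 ]
mean Fxr 0.469 Tz 0.130 sum 0.600 F tool [ -5.31 -10.71   3.2 ]
```

Request:
step_arm --targets '[[[1.5,0,0],[0,0.11,0],2.2],[[1.5,0,0],[0,0.11,0],2.2],[[1.5,0,0],[0,0.11,0],2.2],[[1.5,0,0],[0,0.11,0],2.2],[[1.5,0,0],[0,0.11,0],2.2],[[1.5,0,0],[0,0.11,0],2.2],[[1.5,0,0],[0,0.11,0],2.2],[[1.5,0,0],[0,0.11,0.01],2.2],[[0,0,0],[0,0,0],2.2],[[0,0,0],[0,0,0],2.2]]'

```text
clock: 23.95
tcp_pos: [0.4782, 0.068, 0.1028]
orientation: [0.626, 0.326, 0.627, -0.331]
wrist_force: [-8.0, -10.7, 6.7]
finger_gap: 0.0219
```

```bash
python3 - <<'E'
from geo import *
im2=tq(); cv2.imwrite("pics/side10.png",im2[:,:,::-1])
cv2.imwrite("pics/c10.png",cv2.resize(im2[160:290,190:350,::-1],None,fx=4.5,fy=4.5,interpolation=cv2.INTER_CUBIC))
E
```

```text
t 23.95 tcp [0.4782 0.068  0.1028] zyaw -55.4 tilt 0.45 r 0.0429 phi 130.8 j6 0.95 gap 0.0219
F [ -7.99 -10.67   6.72] T [-1.972  1.455  0.148] Fxr 0.558 F tool [ -6.62 -12.68   4.26]
mean Fxr 0.497 Tz 0.161 sum 0.658 F tool [ -6.49 -11.25   4.28]
```

View pics/c10.png

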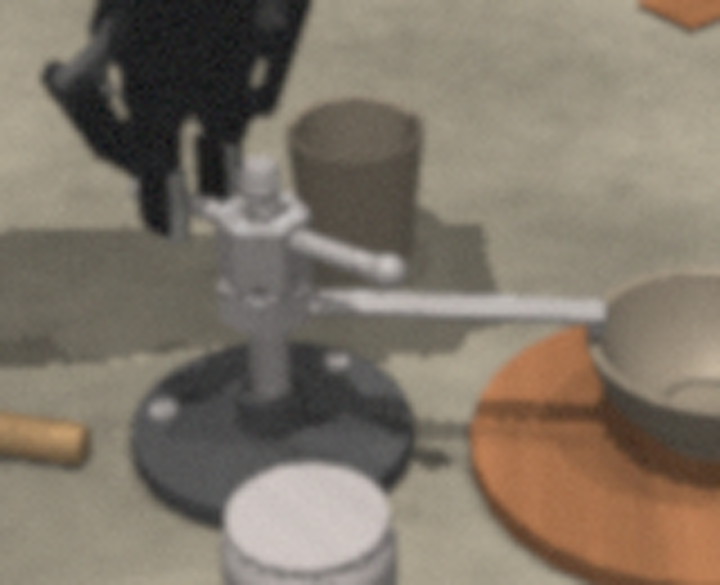

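Request:
step_arm --targets '[[[1.5,0,0],[-0.02,0.11,0],2.2],[[1.5,0,0],[-0.02,0.11,0],2.2],[[1.5,0,0],[-0.02,0.11,0],2.2],[[1.5,0,0],[0,0.11,0],2.2],[[1.5,0,0],[0,0.11,0],2.2],[[1.5,0,0],[0,0.11,0],2.2],[[0,0,0],[0,0,0],2.2],[[0,0,0],[0,0,0],2.2],[[0,0,0],[0,0,0],2.2],[[0,0,0],[0,0,0],2.2]]'

```text
clock: 25.15
tcp_pos: [0.4829, 0.0713, 0.1028]
orientation: [0.598, 0.374, 0.599, -0.38]
wrist_force: [-7.5, -10.0, 3.5]
finger_gap: 0.022
```

```bash
python3 - <<'E'
from geo import *
im2=tq(6)
E
```

```text
t 25.15 tcp [0.4829 0.0713 0.1028] zyaw -64.4 tilt 0.53 r 0.0426 phi 123.1 j6 1.11 gap 0.0220
F [-7.53 -9.99  3.47] T [-2.096  1.596  0.172] Fxr 0.501 F tool [ -3.36 -11.14   5.76]
mean Fxr 0.519 Tz 0.179 sum 0.698 F tool [ -3.71 -11.52   5.99]
```

Request:
step_arm --targets '[[[1.5,0,0],[-0.01,0.11,0],2.2],[[1.5,0,0],[-0.01,0.11,0],2.2],[[1.5,0,0],[0,0.11,0],2.2],[[1.5,0,0],[0,0.11,0],2.2],[[1.5,0,0],[0,0.11,0],2.2],[[1,0,0],[0,0.07,0],2.2],[[0,0,0],[0,0,0],2.2],[[0,0,0],[0,0,0],2.2],[[0,0,0],[0,0,0],2.2],[[0,0,0],[0,0,0],2.2]]'

```text
clock: 26.45
tcp_pos: [0.4877, 0.0738, 0.1027]
orientation: [0.568, 0.416, 0.57, -0.424]
wrist_force: [-9.3, -10.6, 4.9]
finger_gap: 0.0221
```

```bash
python3 - <<'E'
from geo import *
im2=tq(6); cv2.imwrite("pics/side11.png",im2[:,:,::-1])
cv2.imwrite("pics/c11.png",cv2.resize(im2[160:290,190:350,::-1],None,fx=4.5,fy=4.5,interpolation=cv2.INTER_CUBIC))
E
```

```text
t 26.45 tcp [0.4877 0.0738 0.1027] zyaw -72.9 tilt 0.61 r 0.0425 phi 115.9 j6 1.26 gap 0.0221
F [ -9.35 -10.63   4.86] T [-1.955  1.987  0.209] Fxr 0.554 F tool [ -4.71 -12.11   7.43]
mean Fxr 0.552 Tz 0.204 sum 0.756 F tool [ -4.53 -12.12   6.95]
```

View pics/c11.png

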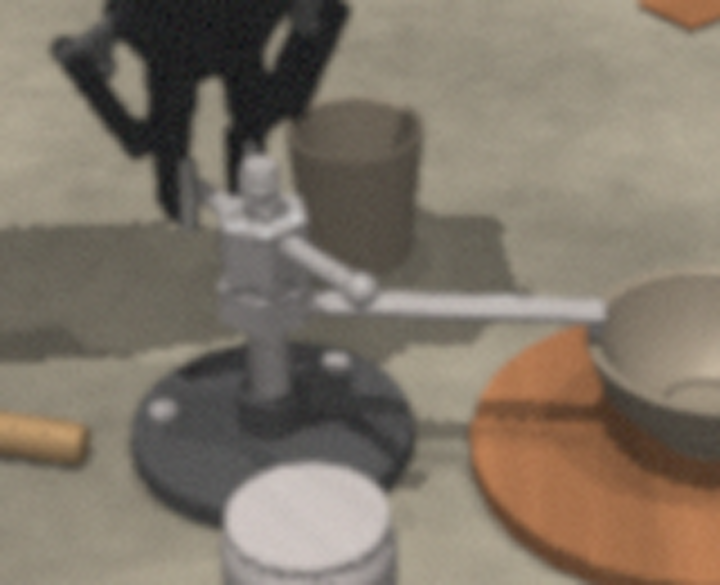

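Request:
step_arm --targets '[[[0,0,0],[0,-0.1,0],3],[[0,0,0],[0,-0.1,0],4],[[0,0,0],[0,0,0],4.5],[[0,0,0],[0,0,0],4.5],[[0,0,0],[-0.5,0,0],4.5],[[0,0,0],[-1,0,0],4.5],[[0,0,0],[-2,0,0],4.5],[[0,0,0],[-3,0,0],4.5],[[0,0,0],[-3,0,0],4.5],[[0,0,0],[-2,0,0],4.5]]'

```text
clock: 27.75
tcp_pos: [0.4911, 0.0759, 0.2222]
orientation: [0.57, 0.42, 0.568, -0.419]
wrist_force: [0.3, 0.7, 0.2]
finger_gap: 0.0446
```

```bash
python3 - <<'E'
from geo import *
im2=tq(3); cv2.imwrite("pics/side12.png",im2[:,:,::-1])
cv2.imwrite("pics/c12.png",cv2.resize(im2[170:280,190:325,::-1],None,fx=5.5,fy=5.5,interpolation=cv2.INTER_CUBIC))
E
```

```text
t 27.75 tcp [0.4911 0.0759 0.2222] zyaw -72.8 tilt 0.20 r 0.0431 phi 110.6 j6 1.26 gap 0.0446
F [0.26 0.74 0.17] T [-0.007  0.036  0.034] Fxr -0.022 F tool [-0.17  0.47 -0.63]
mean Fxr -0.012 Tz -0.007 sum -0.019 F tool [-0.8   0.3   0.15]
```

View pics/c12.png

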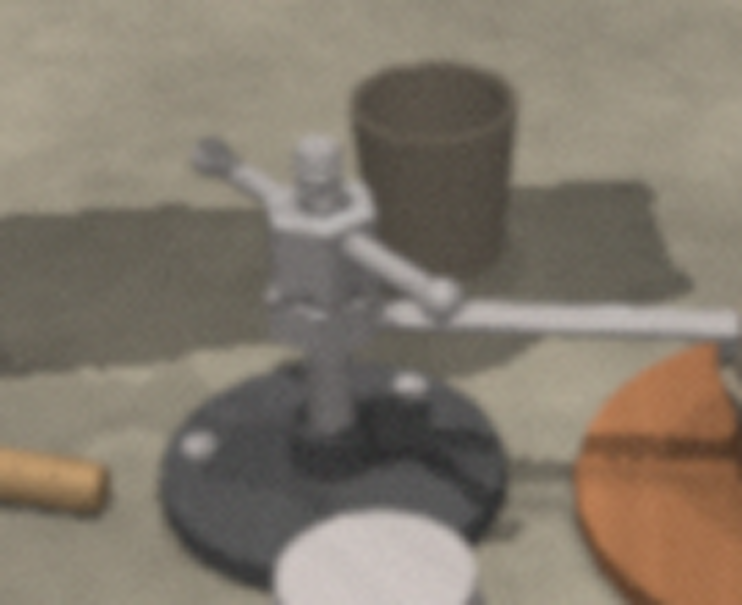

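Request:
step_arm --targets '[[[0,0,0],[-1,0,0],4.5],[[0,0,0],[0,0,-2.5],4.5],[[0,0,0],[0,-2.5,0],4.5],[[0,0,0],[0,-4,0],4.5],[[0,0,0],[0,-4,0],4.5],[[0,0,0],[0,-2.5,0],4.5],[[0,0,0],[0,0,0],4.5],[[0,0,0],[0,0,0],4.5],[[0,0,0],[0,0,0],4.5],[[0,0,0],[0,0,0],4.5]]'

```text
clock: 28.9
tcp_pos: [0.3594, 0.0614, 0.2288]
orientation: [0.569, 0.419, 0.569, -0.42]
wrist_force: [-1.0, 0.6, 0.2]
finger_gap: 0.0452
```

```bash
python3 - <<'E'
from geo import *
from scipy.optimize import least_squares
s,M=rep()
f=lambda u,v:np.array([(u+.5)/5.5-.5+190,(v+.5)/5.5-.5+170])
a,b=f(211,157),f(440,296)
def pr(p):
    x,y,z,t=p; u=.065*np.array([np.cos(t),np.sin(t),0]); c=np.array([x,y,z])
    return np.r_[proj("side",c+u)-b,proj("side",c-u)-a,(p[:2]-ST)*1000/1]
r=least_squares(pr,[*ST,.12,-1]); print(r.x,np.degrees(r.x[3]),r.fun.round(2))
im=read_camera("side"); tp=read_camera("top"); cv2.imwrite("pics/side13.png",im[:,:,::-1]); cv2.imwrite("pics/top13.png",tp[:,:,::-1])
for n,i in(("side",im),("top",tp)):
    o=cv2.imread(f"pics/{n}0.png"); cv2.imwrite(f"pics/cmp_{n}.png",np.hstack([x[110:330,180:410] for x in(o,i[:,:,::-1])]) if n=="side" else np.hstack([x[100:370,190:400] for x in(o,i[:,:,::-1])]))
for l in("pot","cup","can","trimmer","pointer_tip"): 
    d=find_in("side",l); print(l,[(round(x["p"],2),np.round(x["extent"],1)) for x in d[:1]])
E
```

```text
t 28.90 tcp [0.3594 0.0614 0.2288] zyaw -72.8 tilt 0.01 r 0.1491 phi 170.0 j6 1.22 gap 0.0452
F [-1.    0.65  0.23] T [-0.008  0.015  0.008] Fxr -0.069 F tool [-0.23 -0.77 -0.92]
[ 0.50591739  0.0356491   0.11776944 -1.01712111] -58.27674682747497 [ 0.43  0.34  0.11 -0.37 -0.28  0.05]
pot [(0.86, array([323.1, 217. ,  53.3,  45.3]))]
cup [(0.85, array([256.8, 179.7,  27.9,  39.7]))]
can [(0.94, array([239.4, 264.4,  39.4,  70.3]))]
trimmer [(0.8, array([130.1, 242. ,  79.6,  22. ]))]
pointer_tip [(0.93, array([236.9, 219.4,  86.8,  16.3]))]
```

View pics/cmp_side.png

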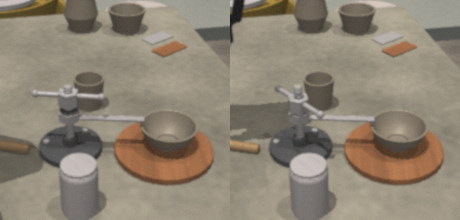

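View pics/cmp_top.png

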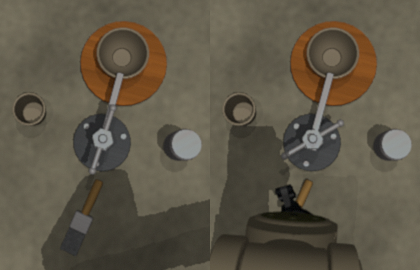

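```bash
python3 - <<'E'
from workcell import *
print(hand_in(), get_state()["clock"])
E
```

```text
the job is handed in; nothing more can be done
the job is handed in; nothing more can be done
```

I ran the bar nut clockwise down onto the spring washer and tightened it to about 0.76 N m. I then released it and handed in at about 29 s. I used the fingers set loosely around the bar, pushing it about 400° in all, in two strokes with one re-grip.

- **Torque:** running free, the nut took about 0.40 N m. In the tightening stroke the readings rose steadily through 0.51, 0.58, 0.60, 0.66 and 0.70 to 0.756 N m. That last value averages six wrist readings with the arm still, and the contact geometry (about 13–14 N at 54 mm) agrees with it.
- **Nut position:** the side camera put the bar's centre line at 117.8 mm, so the nut's underside is about 98 mm above the table. That is within the possible washer heights.
- **Surroundings:** before-and-after pictures from both cameras show the pointer, pot, cup and can unmoved. The brush looks unmoved in the side view, but the arm partly hid it from above. The gripper was open and clear, with wrist force near zero.

**What disagreed:**
- The first reading of the tightening stroke was 0.67 N m, then it fell back to 0.51. I took this for sticking and slipping.
- The measured rise was about 0.3 N m per radian, not the 0.4 in the brief.
- Judged by how far the nut turned after contact, the torque could be nearer 0.8 N m, which is still within 0.65–0.95.

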